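Lift the loaded jar carrier level

ROBOT

A 6-joint arm with a two-finger parallel gripper is mounted at the origin on a cart in front of the work surface, level with it; the furniture and walls round the work are solid. World frame = base frame: x ahead of the robot, y to its left, z up, the work surface at z = 0. Lengths are in m, angles in rad, forces in N, time in s.
With the tool pointing down it reaches from about 0.2 to 0.875 m from the base axis. Payload 3.4 kg.
Tool frame: the origin (TCP) lies midway between the tips of the shut fingers; the grasp point (between the pads) lies 19 mm behind it; z points along the fingers, y is the line along which they close (so a half turn about z gives the same grasp; the last joint's range is limited). The gripper opens to 94 mm and grips with 3 to 60 N. Pads are 16 mm wide; open, the fingers measure 119 mm over their backs; the gripper's body (75 mm by 177 mm) begins 78 mm behind the grasp point.
Start: joints at [-1.409, 0.276, 1.505, -0, 1.361, -0.121], TCP at [0.16, -0.552, 0.205] pointing down, gripper open.
Joint ranges: [-2.89, 2.89], [-0.75, 2.08], [0.22, 2.7], [-1.18, 4.32], [0.11, 2.71], [-2.7, 2.7]. Speed limits (rad/s): [2.57, 2.57, 3.14, 3.14, 3.14, 3.14].

INTERFACE

Orientations are given as a 3x3 rotation matrix whose columns are the frame's x, y, z axes.
In Python, from bench import read_state, camera, arm gives the robot as it stands.
- The arm moves only by the shell command python3 -m jog 'ROWS'. ROWS is JSON, one flat list of numbers, 7 for each row, row after row: the shift along the tool's x, y, z in m, then the turn, a rotation vector about the tool's x, y, z in rad, then the gripper command: -1 is shut, 1 is fully open, values between are in proportion. In form: [tx, ty, tz, ax, ay, az, hand, tx, ty, tz, ax, ay, az, hand, ...]. A call has 1 to 10 rows; each row is the pose to reach, as a shift and turn from the pose commanded when the call began, along the tool's axes at that moment; what a row does not reach only later rows make up. A row lasts 1/10 s, in which the tool goes at most 50 mm and 8.59 degrees, less where a joint would pass 70% of its speed; a pose out of reach is approached as far as the arm can. A call with a gripper value outside its range is refused whole. The fingers move at their own pace and stop on an object; the grip force is fixed at half the most. Time passes only in rows, so rows that repeat a pose let the fingers close. It gives the time, the measured TCP pose, the force, the opening and the grip force at its end, in the units of the state.
- read_state(): the state, without advancing time (a new reading comes with each control period).
- camera(name): name is "scene" or "top"; returns a dict with "img" (384x512x3 uint8, red, green, blue), "range_z" (384x512 float32, m along the optical axis (not along the pixel's ray), 0 where there is no reading), "vfov" (degrees; the focal length in pixels is half the picture's height over the tangent of half this angle, whatever the lens; pixels are square), "cx", "cy" (the principal point, pixels), "dist" ([k1, k2, p1, p2, k3] as OpenCV has them; the pictures are not rectified), "rvec" (rotation vector, rad) and "tvec" (3), from world to camera coordinates, as OpenCV has them. Camera axes: x right, y down, z forward; pixel columns grow to the right and rows downward; lengths in m; the calibration is good to about 2 mm. A picture is of the moment at which its call begins.
- arm.close_job(): hands the job in; it is judged then, once.
The state is a dict: "time": time; "q": joint angles; "joint_vel": joint speeds; "joint_efforts": joint torques, N m; "ee_pos": TCP position; "ee_rot": TCP orientation; "contact_force": force on the tool from outside, world axes, zero at the start; "ft_torque": the same for the moment, N m; "width": finger opening in m; "grasp_force": force on a finger pad.
Only numpy, scipy, OpenCV 4.12 (cv2) and the standard library are available. Lean on these libraries where they do the work, as an engineer would, in place of code of your own. Each camera call takes 0.05 s, during which the arm holds its last target. There are 200 camera calls.

TASK

Two cream jars sit in the wells of the jar carrier, ready to go, but a third, smaller jar has been left standing on the carrier against its handle. Take that jar off and stand it upright on the worktop beside the carrier, then lift the carrier by its handle, keeping it level with both jars seated in their wells, and finish while still holding it steady in the air a good 12 cm above the worktop. Leave everything else on the worktop where it is.

Things in the scene. Friction and masses are not known exactly. Their poses are not given: they have to be found in the camera images.
- carrier: Jar carrier: grey plastic plate on four short feet, 104 mm (its x) by 288 mm (its y) by 18 mm to the top of the plate, about 0.4 kg. Origin: centre of the underside (soles of the feet); z up. Two round wells 67 mm across and 8 mm deep are sunk into its top at y = +105 and y = -105 mm; a steel handle stands across the middle. The worktop beyond the middle of its +x side (away from the robot) is free for 14 cm.
- handle (a point): Centre of the carrier's handle bar, 71 mm above the underside. The bar is flat-sided steel, 78 mm long along the carrier's x, 16 mm thick along its y, 22 mm high (60 to 82 mm above the underside), on two round posts 10 mm thick at x = -30 and +30 mm; open under the bar between the posts. Axes as the carrier's.
- well_1 (a point): Point in the middle of the carrier's well at its +y end, 32 mm above the carrier's underside, where the centre of a seated jar is (within 1 mm in height).
- well_2 (a point): The same for the well at the carrier's -y end.
- jar_large_centre (a point): Centre, half-way up, of the largest of the three carrier jars: white screw jar 61 mm across, 46 mm high, about 0.09 kg, seated in one of the two wells.
- jar_medium_centre (a point): Centre of the middle-sized carrier jar: white screw jar 57 mm across, 42 mm high, about 0.09 kg, seated in the other well.
- jar_small_centre (a point): Centre of the smallest carrier jar, the one in the way: white screw jar 53 mm across, 40 mm high, about 0.09 kg, loose, standing on the plate between the handle and the jar at the +y end, about 10 mm from the handle bar and a few mm from that jar, so that fingers have room only at its sides along the carrier x; its centre 38 mm above the worktop, about 44 mm from the middle of the handle along the carrier y.
- jar_small: The same jar; origin at the centre of its underside.
- mortar: Bystander, to be left alone: white porcelain mortar with its pestle leaning in it, 143 mm across, 91 high. Origin at the centre of its underside.
- cream_tube: Bystander, to be left alone: cream tube lying flat, 54 x 169 x 36 mm. Origin at the centre of its underside.
- spatula: Bystander, to be left alone: steel spatula with black handle lying flat, 18 x 183 x 11 mm. Origin at the centre of its underside.
- tiny_jar: Bystander, to be left alone: the smallest white screw jar, 45 mm across, 34 high, standing alone. Origin at the centre of its underside.
- tape_roll: Bystander, to be left alone: roll of masking tape lying flat, 104 mm across, 25 high. Origin at the centre of its underside.
- beaker: Bystander, to be left alone: small clear beaker, 62 mm across, 71 high. Origin at the centre of its underside.

How it is judged:
By the outcome, as a careful person would: the job done as asked, in the order asked, and still so for the second after the job is handed in, while the arm keeps its last pose, push and grip.
It also fails if it takes over 51 s, if anything falls off the work surface, if the arm or the gripper's body presses on something with over 40 N, if the wrist force passes 120 N, or if a joint passes its speed limit or range.

## Working session

There is one attempt and no reset: what is moved stays moved. The work goes in short steps, Python scripts to look and compute and a shell command to move; the robot and the scene stay as the last step left them, time stands still between calls to the robot, and variables do not carry over. Pictures are saved under pics/ and viewed, at most 10 in all, crops included, and the job is handed in when it is done.

```bash
mkdir -p pics
cat > h.py <<'E'
import numpy as np,cv2
from bench import read_state,camera,arm
def cloud(c):
    f=192/np.tan(np.radians(c["vfov"]/2));K=np.array([[f,0,c["cx"]],[0,f,c["cy"]],[0,0,1]])
    v,u=np.mgrid[0:384,0:512]
    n=cv2.undistortPoints(np.stack([u,v],-1).reshape(-1,1,2).astype(np.float64),K,np.array(c["dist"])).reshape(384,512,2)
    R=cv2.Rodrigues(np.array(c["rvec"],float))[0];z=c["range_z"]
    P=np.dstack([n,np.ones((384,512))])*z[...,None]
    W=(P-np.array(c["tvec"]).ravel())@R
    W[z==0]=np.nan
    return W
E
python3 - <<'E'
from h import *
for n in("top","scene"):
    c=camera(n);np.savez("%s0.npz"%n,W=cloud(c),img=c["img"])
    cv2.imwrite(f"pics/{n}0.png",cv2.resize(c["img"][...,::-1],(800,600)))
    R=cv2.Rodrigues(np.array(c["rvec"],float))[0];print(n,-R.T@np.array(c["tvec"]).ravel(),R[2])
s=read_state();print(s["time"],s["ee_pos"],s["ee_rot"],s["width"])
E
```

```text
top [ 0.25698723 -0.01244355  1.61592136] [ 0.13732532  0.01380521 -0.99042979]
scene [-0.67898922  0.67598181  0.91584576] [ 0.72536127 -0.42392642 -0.54234436]
0.1 [ 0.16037118 -0.55169151  0.204706  ] [[ 9.60294578e-01  2.78987968e-01 -1.92096144e-04]
 [ 2.78987918e-01 -9.60293320e-01  1.57510675e-03]
 [ 2.54967187e-04 -1.56615897e-03 -9.99998741e-01]] 0.09403073160138557
```

View pics/top0.png

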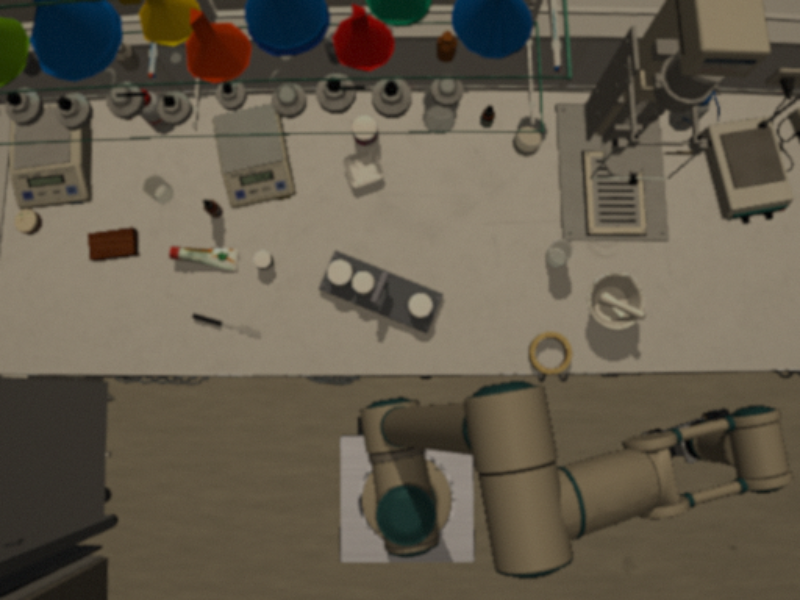

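View pics/scene0.png

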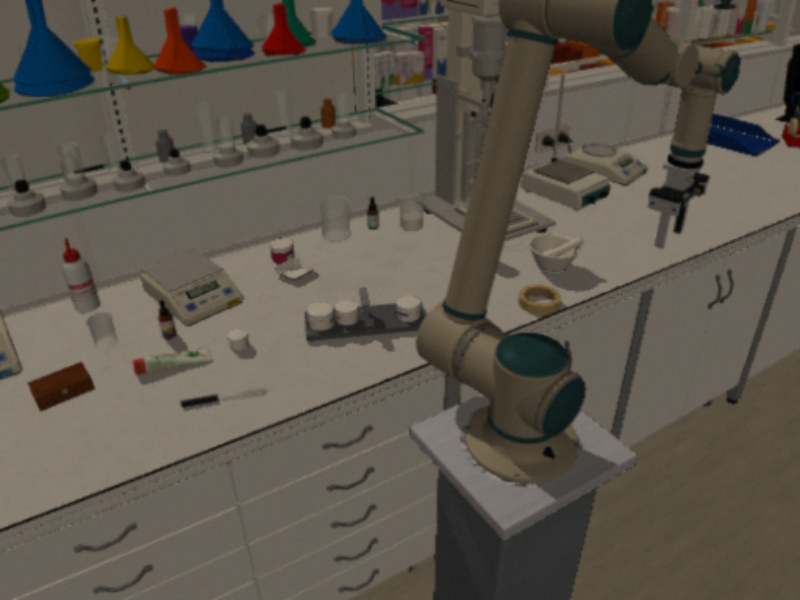

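The top view shows the carrier at about (380,292), with jars at (339,272), (363,282) and (420,305) and the handle at (380,288). The carrier is turned about -20°, and the worktop above and right of it is free. The scene view agrees.

Run:
```python
from h import *
d=np.load("top0.npz");W=d["W"];img=d["img"].astype(int)
v0,v1,u0,u1=150,225,190,300
S=np.zeros((384,512),bool);S[v0:v1,u0:u1]=1
b=img.sum(2)/3
print("table z",np.nanmedian(W[150:165,215:280,2]))
pl=(S&(b<90)&(W[...,2]>.008)&(W[...,2]<.03))
whole=(S&(W[...,2]>.01))
n,l,st,ce=cv2.connectedComponentsWithStats(whole.astype(np.uint8))
k=1+np.argmax(st[1:,4]);m=l==k
r=cv2.minAreaRect(W[m][:,:2].astype(np.float32)*1000);print("rect mm",r)
j=(S&(b>115)&(W[...,2]>.03)&(W[...,2]<.075)).astype(np.uint8)
n,l,st,ce=cv2.connectedComponentsWithStats(j)
for i in range(1,n):
    if st[i,4]<20: continue
    p=W[l==i];h=np.nanpercentile(p[:,2],80);t=p[p[:,2]>h-.006]
    (c,rr)=cv2.minEnclosingCircle(t[:,:2].astype(np.float32)*1000)
    print(ce[i],st[i,4],"top z",h,"c",c,"d",2*rr,t.mean(0))
h=S&(W[...,2]>.072)&(W[...,2]<.1);print("handle",h.sum(),W[h].mean(0),cv2.minAreaRect(W[h][:,:2].astype(np.float32)*1000))
c=img[v0:v1,u0:u1].astype(np.uint8)[...,::-1]
cv2.imwrite("pics/crop0.png",cv2.resize(c,None,fx=7,fy=7,interpolation=cv2.INTER_NEAREST))
```

```text
table z -0.0003016893728296089
rect mm ((500.36053466796875, 56.528541564941406), (292.26171875, 106.96968078613281), 67.19844055175781)
[216.94210526 173.63157895] 190 top z 0.05928810681890271 c (541.6422119140625, 155.28123474121094) d 58.86534881591797 [0.54258748 0.15540093 0.05755463]
[231.97902098 180.02097902] 143 top z 0.06210540257130352 c (516.3226318359375, 99.34597778320312) d 50.68533706665039 [0.51595725 0.0997466  0.06024317]
[268.79289941 194.66863905] 169 top z 0.05513643186176347 c (460.6705627441406, -37.30739974975586) d 54.85258102416992 [ 0.46016719 -0.03796408  0.05348766]
handle 90 [0.49873037 0.05780455 0.08147953] ((499.04461669921875, 57.78276824951172), (16.396530151367188, 76.65847778320312), 67.79157257080078)
```

View pics/crop0.png

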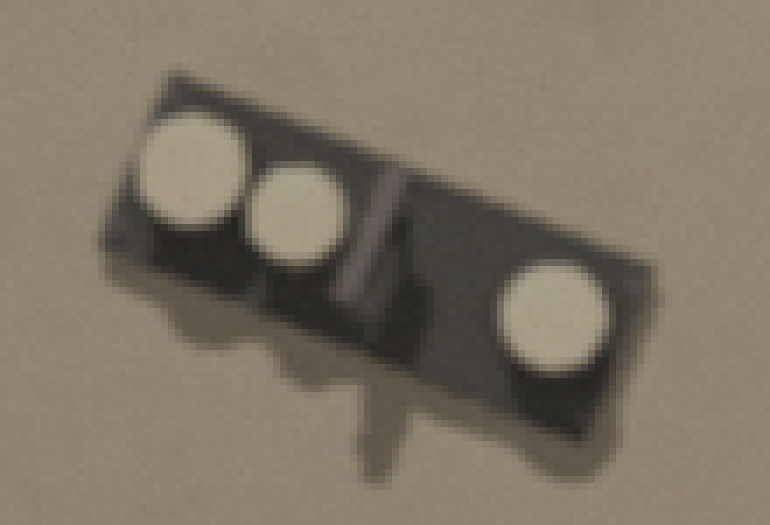

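Everything agrees with the given sizes: the jar spacing is 209.6 mm, the bar is 16 x 77 mm, and the small jar sits 45 mm from the handle along carrier y. Next I compute the approach.

```bash
cat >> h.py <<'E'
YC=np.array([.3885,.9215,0]);XC=np.array([.9215,-.3885,0])
def go(p,x):
    from scipy.spatial.transform import Rotation as Ro
    s=read_state();R=np.array(s["ee_rot"]);x=np.array(x);z=np.array([0,0,-1.]);T=np.stack([x,np.cross(z,x),z],1)
    print(np.round(R.T@(np.array(p)-s["ee_pos"]),4),np.round(Ro.from_matrix(R.T@T).as_rotvec(),4))
E
python3 -c "
from h import *
go([.516,.0995,.16],YC)"
```

```text
[ 0.5232 -0.526   0.0457] [-0.0013 -0.0009 -0.8891]
```

```bash
python3 -m jog '[0.03,-0.03,0,0,0,-0.08,1, 0.065,-0.065,0.005,0,0,-0.18,1, 0.1,-0.1,0.01,0,0,-0.28,1, 0.135,-0.135,0.01,0,0,-0.38,1, 0.17,-0.17,0.015,0,0,-0.48,1, 0.205,-0.205,0.02,0,0,-0.58,1, 0.24,-0.24,0.02,0,0,-0.68,1, 0.275,-0.275,0.025,0,0,-0.78,1, 0.31,-0.31,0.03,0,0,-0.88,1, 0.34,-0.34,0.03,0,0,-0.889,1]'
python3 -c "
from h import *
go([.516,.0995,.16],YC)"
```

```text
time: 1.1
ee_pos: [0.392, -0.1282, 0.1748]
ee_rot: [[0.386, 0.922, -0.001], [0.922, -0.386, 0.001], [0.0, -0.001, -1.0]]
contact_force: [0.5, -0.0, 0.3]
width: 0.0937
grasp_force: 0.0
[0.2579 0.0265 0.0149] [-0.0013 -0.0003  0.0025]
```

```bash
python3 -m jog '[0.045,0.005,0.003,0,0,0,1, 0.09,0.01,0.006,0,0,0,1, 0.135,0.015,0.01,0,0,0,1, 0.18,0.02,0.013,0,0,0,1, 0.22,0.024,0.015,0,0,0,1, 0.25,0.026,0.015,0,0,0,1, 0.258,0.0265,0.015,0,0,0.002,1, 0.258,0.0265,0.015,0,0,0.002,1, 0.258,0.0265,0.015,0,0,0.002,1]'
python3 -c "
from h import *
go([.516,.0995,.026],YC)"
```

```text
time: 2.0
ee_pos: [0.5159, 0.0957, 0.1602]
ee_rot: [[0.39, 0.921, -0.001], [0.921, -0.39, -0.001], [-0.001, -0.001, -1.0]]
contact_force: [-0.0, -0.8, 0.4]
width: 0.0938
grasp_force: 0.0
[ 0.0038 -0.0013  0.1342] [-0.0008  0.0015 -0.0022]
```

```bash
python3 -m jog '[0.001,0,0.03,0,0,0,1, 0.002,-0.001,0.06,0,0,0,1, 0.004,-0.001,0.08,0,0,0,1, 0.004,-0.001,0.08,0,0,0,1, 0.004,-0.001,0.08,0,0,0,1]'
python3 - <<'E'
from h import *
go([.516,.0995,.026],YC)
c=camera("top");W=cloud(c)
cv2.imwrite("pics/t1.png",cv2.resize(c["img"][130:230,170:320,::-1],None,fx=5,fy=5))
c=camera("scene")
cv2.imwrite("pics/s1.png",cv2.resize(c["img"][150:250,160:310,::-1],None,fx=5,fy=5))
E
```

```text
time: 2.5
ee_pos: [0.5172, 0.0995, 0.0809]
ee_rot: [[0.392, 0.92, -0.0], [0.92, -0.392, -0.0], [-0.0, 0.0, -1.0]]
contact_force: [-0.9, 0.9, -0.0]
width: 0.094
grasp_force: 0.0
[-0.0004 -0.0011  0.0549] [ 0.      0.0004 -0.0035]
```

View pics/s1.png

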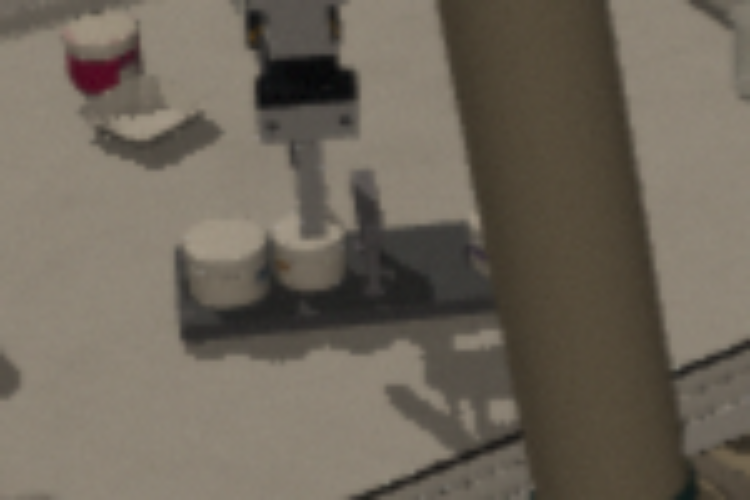

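The finger at crop (312,190) is lined up over the small jar at (310,255). Now I descend and close.

```bash
python3 -m jog '[0,-0.001,0.02,0,0,0,1, 0,-0.001,0.04,0,0,0,1, 0,-0.001,0.05,0,0,0,1, 0,-0.001,0.054,0,0,0,1, 0,-0.001,0.054,0,0,0,1, 0,-0.001,0.054,0,0,0,0.5, 0,-0.001,0.054,0,0,0,0.3, 0,-0.001,0.054,0,0,0,0.2, 0,-0.001,0.054,0,0,0,0.1, 0,-0.001,0.054,0,0,0,-1]'
python3 -m jog '[0,0,0,0,0,0,-1,0,0,0,0,0,0,-1,0,0,0,0,0,0,-1,0,0,0,0,0,0,-1]'
```

```text
time: 3.6
ee_pos: [0.5165, 0.1011, 0.0266]
ee_rot: [[0.39, 0.921, 0.0], [0.921, -0.39, -0.0], [0.0, 0.0, -1.0]]
contact_force: [0.4, 0.3, -0.2]
width: 0.0571
grasp_force: 0.0
time: 4.0
ee_pos: [0.5165, 0.1011, 0.0265]
ee_rot: [[0.39, 0.921, 0.0], [0.921, -0.39, -0.0], [-0.0, 0.0, -1.0]]
contact_force: [-0.1, -0.9, 2.5]
width: 0.0524
grasp_force: 30.0
```

```bash
python3 -m jog '[0,0,-0.008,0,0,0,-1, 0,0,-0.025,0,0,0,-1, 0,0,-0.045,0,0,0,-1, 0,0,-0.06,0,0,0,-1, 0,0.015,-0.07,0,0,0,-1, -0.003,0.04,-0.07,0,0,0,-1, -0.008,0.068,-0.07,0,0,0,-1, -0.014,0.095,-0.07,0,0,0,-1, -0.019,0.118,-0.07,0,0,0,-1, -0.02,0.128,-0.065,0,0,0,-1]'
python3 -m jog '[0,0,0.015,0,0,0,-1, 0,0,0.035,0,0,0,-1, 0,0,0.055,0,0,0,-1, 0,0,0.07,0,0,0,-1, 0,0,0.075,0,0,0,-1, 0,0,0.079,0,0,0,-1, 0,0,0.081,0,0,0,-1, 0,0,0.082,0,0,0,-1, 0,0,0.082,0,0,0,-1]'
```

```text
time: 5.0
ee_pos: [0.6288, 0.0312, 0.092]
ee_rot: [[0.392, 0.92, 0.003], [0.92, -0.392, -0.001], [0.0, 0.003, -1.0]]
contact_force: [-0.2, 0.0, -0.9]
width: 0.0522
grasp_force: 30.0
time: 5.9
ee_pos: [0.6269, 0.0327, 0.01]
ee_rot: [[0.39, 0.921, 0.001], [0.921, -0.39, -0.0], [0.0, 0.001, -1.0]]
contact_force: [0.8, 0.1, -0.9]
width: 0.052
grasp_force: 30.0
```

```bash
python3 -m jog '[0,0,0.0008,0,0,0,-1, 0,0,0.0015,0,0,0,-1, 0,0,0.0015,0,0,0,-1]'
python3 -m jog '[0,0,0,0,0,0,0.15,0,0,0,0,0,0,0.2,0,0,0,0,0,0,0.4,0,0,0,0,0,0,0.55,0,0,0,0,0,0,0.55, 0,0,-0.01,0,0,0,0.55, 0,0,-0.03,0,0,0,0.55, 0,0,-0.065,0,0,0,0.55, 0,0,-0.105,0,0,0,0.7, 0,0,-0.125,0,0,0,1]'
python3 - <<'E'
from h import *
# z for handle approach, fingers close along carrier y: tool x = -XC or XC
go([.5,.0583,.13],XC);go([.5,.0583,.13],-XC);print(read_state()["q"])
E
```

```text
time: 6.2
ee_pos: [0.6268, 0.0326, 0.0086]
ee_rot: [[0.39, 0.921, 0.001], [0.921, -0.39, -0.0], [0.0, 0.001, -1.0]]
contact_force: [-0.8, 0.3, 3.3]
width: 0.0525
grasp_force: 30.0
time: 7.2
ee_pos: [0.6284, 0.0327, 0.1374]
ee_rot: [[0.39, 0.921, 0.006], [0.921, -0.39, -0.0], [0.002, 0.006, -1.0]]
contact_force: [0.4, -0.6, -0.2]
width: 0.0847
grasp_force: 0.0
[-0.0265 -0.1282  0.0066] [ 0.0029 -0.0062  1.5688]
[-0.0265 -0.1282  0.0066] [ 0.0062  0.0029 -1.5728]
[-5.86060481e-02  3.95243059e-01  1.49657459e+00  4.25034866e-06
  1.24362404e+00  3.42358119e-01]
```

```bash
python3 -m jog '[0,-0.01,0,0,0,-0.1,1, 0,-0.02,0,0,0,-0.24,1, 0,-0.035,0,0,0,-0.38,1, 0,-0.05,0,0,0,-0.52,1, -0.01,-0.065,0,0,0,-0.66,1, -0.01,-0.08,0,0,0,-0.8,1, -0.015,-0.095,0,0,0,-0.94,1, -0.02,-0.11,0,0,0,-1.08,1, -0.025,-0.12,0,0,0,-1.22,1, -0.026,-0.128,0.005,0,0,-1.36,1]'
python3 -m jog '[0,0,0,0,0,-0.1,1, 0,0,0,0,0,-0.2,1, 0,0,0,0,0,-0.21,1, 0,0,0,0,0,-0.21,1]'
python3 - <<'E'
from h import *
c=camera("top");W=cloud(c);w=W[...,2]
np.savez("t2.npz",W=W,img=c["img"])
b=c["img"].astype(int).sum(2)/3
S=np.zeros((384,512),bool);S[140:225,190:300]=1
n,l,st,ce=cv2.connectedComponentsWithStats((S&(b>115)&(w>.025)&(w<.075)).astype(np.uint8))
for i in range(1,n):
    if st[i,4]<20: continue
    p=W[l==i];h=np.nanpercentile(p[:,2],80);t=p[p[:,2]>h-.006]
    print(ce[i],st[i,4],h,cv2.minEnclosingCircle(t[:,:2].astype(np.float32)*1000))
go([.5,.0583,.052],-XC);print(read_state()["q"])
cv2.imwrite("pics/t2.png",cv2.resize(c["img"][130:230,170:320,::-1],None,fx=5,fy=5))
E
```

```text
time: 8.2
ee_pos: [0.4982, 0.0586, 0.1293]
ee_rot: [[-0.822, 0.57, 0.002], [0.57, 0.822, -0.0], [-0.002, 0.001, -1.0]]
contact_force: [0.3, -1.0, -0.9]
width: 0.094
grasp_force: 0.0
time: 8.6
ee_pos: [0.4987, 0.0587, 0.1285]
ee_rot: [[-0.92, 0.393, 0.001], [0.393, 0.92, -0.0], [-0.001, 0.0, -1.0]]
contact_force: [-0.2, -0.1, -0.5]
width: 0.0942
grasp_force: 0.0
[269.00606061 194.78787879] 165 0.05438212383648526 ((460.7333984375, -37.4592170715332), 27.338850021362305)
[-0.0014  0.0001  0.0764] [ 0.0002  0.0006 -0.0045]
[-2.14017943e-02  2.24891490e-01  1.78014009e+00 -6.24656344e-05
  1.13594094e+00 -1.18867879e+00]
```

View pics/t2.png

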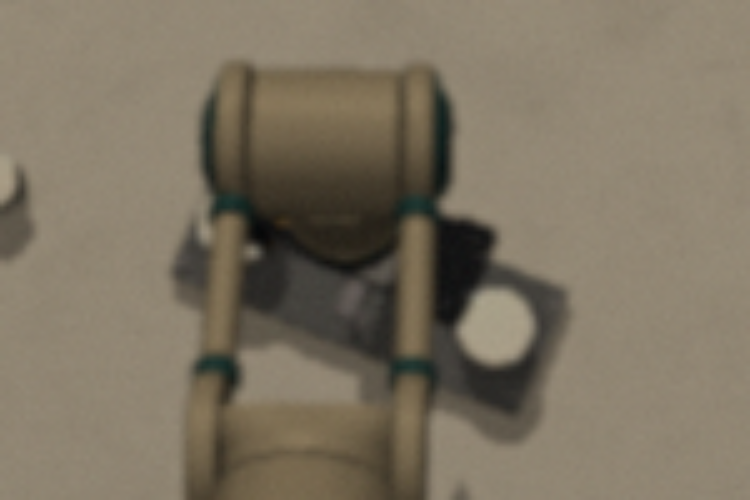

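The arm hides the handle and small jar from the top. The medium jar at (497,327) has not moved. A scene look checks the placed jar.

Run:
```python
from h import *
c=camera("scene")
cv2.imwrite("pics/s2.png",cv2.resize(c["img"][140:240,160:310,::-1],None,fx=5,fy=5))
```

```text
(no output)
```

View pics/s2.png

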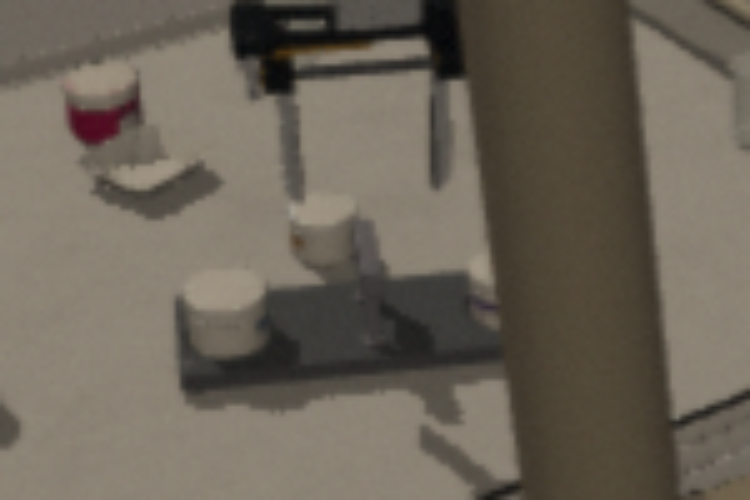

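The small jar stands upright on the worktop at (325,230). The fingers at (290,200) and (440,185) straddle the bar at (366,260). Next is the handle grasp.

```bash
python3 -m jog '[-0.001,0,0.02,0,0,-0.004,1, -0.0015,0,0.045,0,0,-0.004,1, -0.0015,0,0.065,0,0,-0.004,1, -0.0015,0,0.0765,0,0,-0.004,1, -0.0015,0,0.0765,0,0,-0.004,0.6, -0.0015,0,0.0765,0,0,-0.004,0.2, -0.0015,0,0.0765,0,0,-0.004,-0.1, -0.0015,0,0.0765,0,0,-0.004,-0.4, -0.0015,0,0.0765,0,0,-0.004,-0.55, -0.0015,0,0.0765,0,0,-0.004,-0.55]'
python3 -m jog '[0,0,0,0,0,0,-0.6,0,0,0,0,0,0,-0.65,0,0,0,0,0,0,-1,0,0,0,0,0,0,-1,0,0,0,0,0,0,-1]'
python3 -c "
from h import *
s=read_state();print(s['contact_force'],s['ft_torque'])"
```

```text
time: 9.7
ee_pos: [0.5001, 0.0581, 0.0519]
ee_rot: [[-0.922, 0.387, 0.001], [0.387, 0.922, -0.0], [-0.001, 0.0, -1.0]]
contact_force: [-0.3, 0.3, 0.4]
width: 0.0495
grasp_force: 0.0
time: 10.2
ee_pos: [0.5002, 0.0587, 0.0514]
ee_rot: [[-0.922, 0.388, 0.001], [0.388, 0.922, 0.001], [-0.0, 0.001, -1.0]]
contact_force: [0.8, 2.4, -0.9]
width: 0.0158
grasp_force: 30.0
[ 0.82160013  2.35548994 -0.91577095] [ 0.47912475 -0.29662555  0.00515842]
```

```bash
python3 -m jog '[0,0,-0.002,0,0,0,-1, 0,0,-0.005,0,0,0,-1, 0,0,-0.009,0,0,0,-1, 0,0,-0.014,0,0,0,-1, 0,0,-0.02,0,0,0,-1, 0,0,-0.025,0,0,0,-1, 0,0,-0.028,0,0,0,-1, 0,0,-0.03,0,0,0,-1, 0,0,-0.03,0,0,0,-1]'
python3 - <<'E'
from h import *
s=read_state();print(s['contact_force'],s['ft_torque'])
c=camera("scene")
cv2.imwrite("pics/s3.png",cv2.resize(c["img"][140:240,160:310,::-1],None,fx=5,fy=5))
E
```

```text
time: 11.1
ee_pos: [0.5, 0.0581, 0.0818]
ee_rot: [[-0.922, 0.387, 0.001], [0.387, 0.922, -0.0], [-0.001, 0.0, -1.0]]
contact_force: [0.1, 0.3, -5.8]
width: 0.0157
grasp_force: 30.0
[ 0.14154942  0.27667004 -5.81438307] [ 0.0306363  -0.18074023  0.00083609]
```

View pics/s3.png

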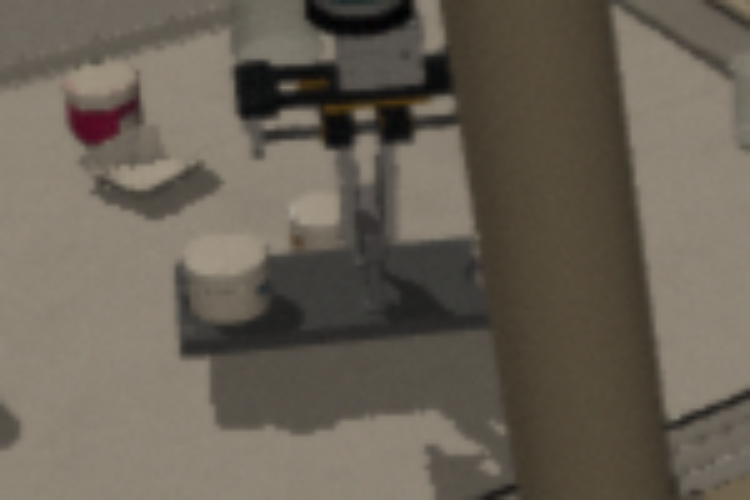

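The carrier hangs level with its shadow clear below it, and the jar at (227,278) is seated. The lift continues to about 0.155 m.

```bash
python3 -m jog '[0,0,-0.004,0,0,0,-1, 0,0,-0.012,0,0,0,-1, 0,0,-0.024,0,0,0,-1, 0,0,-0.038,0,0,0,-1, 0,0,-0.052,0,0,0,-1, 0,0,-0.066,0,0,0,-1, 0,0,-0.08,0,0,0,-1, 0,0,-0.094,0,0,0,-1, 0,0,-0.106,0,0,0,-1, 0,0,-0.115,0,0,0,-1]'
python3 -m jog '[0,0,-0.006,0,0,0,-1, 0,0,-0.009,0,0,0,-1, 0,0,-0.01,0,0,0,-1, 0,0,-0.01,0,0,0,-1, 0,0,-0.01,0,0,0,-1, 0,0,-0.01,0,0,0,-1,0,0,-0.01,0,0,0,-1]'
python3 - <<'E'
from h import *
s=read_state();print(s['contact_force'],s['ft_torque'],np.abs(s['joint_vel']).max())
c=camera("scene")
cv2.imwrite("pics/s4.png",cv2.resize(c["img"][110:240,160:330,::-1],None,fx=4,fy=4))
c=camera("top");W=cloud(c);b=c["img"].astype(int).sum(2)/3;w=W[...,2]
S=np.zeros((384,512),bool);S[130:240,180:310]=1
m=S&(b<75)&(w>.14)&(w<.2)&(W[...,0]<.57);P=W[m]
A=np.c_[P[:,:2]-[.5,.058],np.ones(len(P))];k=np.linalg.lstsq(A,P[:,2],rcond=None)[0];r=P[:,2]-A@k;g=abs(r)<.006
k=np.linalg.lstsq(A[g],P[g,2],rcond=None)[0];print("plate",len(P),g.sum(),k,"tilt x,y deg",np.degrees([k[:2]@XC[:2],k[:2]@YC[:2]]))
E
```

```text
time: 12.15
ee_pos: [0.5002, 0.0581, 0.1981]
ee_rot: [[-0.922, 0.387, 0.002], [0.387, 0.922, -0.0], [-0.002, 0.001, -1.0]]
contact_force: [-0.1, 1.1, -6.0]
width: 0.0154
grasp_force: 30.0
time: 12.85
ee_pos: [0.4997, 0.0581, 0.2061]
ee_rot: [[-0.922, 0.387, -0.001], [0.387, 0.922, -0.0], [0.001, -0.0, -1.0]]
contact_force: [0.2, -0.6, -6.8]
width: 0.0159
grasp_force: 30.0
[ 0.24666417 -0.6168806  -6.77388803] [-0.00146843 -0.12432699  0.03178837] 0.0023317737968160807
plate 738 643 [-0.00524188  0.00462069  0.17258586] tilt x,y deg [-0.37961507  0.12728215]
```

View pics/s4.png

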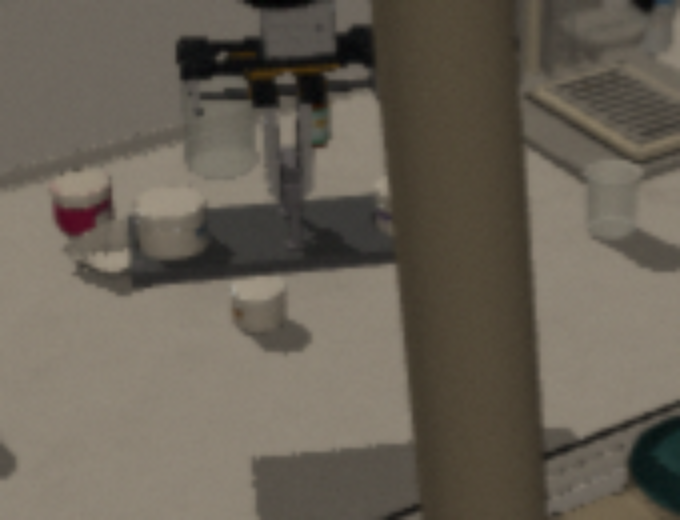

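The carrier is level to 0.4°, with the plate top at 0.1726 m, so the soles are at about 0.154 m. The visible jar at (172,225) is seated and the small jar stands at (260,305). Arm joints are still.

```bash
python3 -c "
from bench import arm
print(arm.close_job())"
```

```text
the job is handed in; nothing more can be done
None
```

The job is handed in: the small jar stands upright on the worktop beside the carrier, and the arm holds the carrier still by its handle, level to about 0.4° with its feet about 15 cm up; the large jar looks seated, the arm hid most of the medium one in the last picture, nothing else was seen to move, and it took about 13 s.

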